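# Post the findings tin through the flap of the drop safe and bolt it

## Robot

A 6-joint arm with a two-finger parallel gripper is mounted at the origin on a cart in front of the work surface, level with it; the furniture and walls round the work are solid. World frame = base frame: x ahead of the robot, y to its left, z up, the work surface at z = 0. Lengths are in m, angles in rad, forces in N, time in s.
With the tool pointing down it reaches from about 0.4 to 0.825 m from the base axis. Payload 7 kg.
Tool frame: the origin (TCP) lies on the centre line of the jaws, within the pads' length; the fingertips stand 25 mm ahead of it and the grasp point (between the pads) lies 6 mm ahead of it; z points along the fingers, y is the direction in which the jaws open and shut (so a half turn about z gives the same grasp; the last joint's range is limited). The gripper opens to 88 mm and grips with 3 to 60 N. Pads are 19 mm wide; open, the fingers measure 130 mm over their backs; the gripper's body (78 mm by 193 mm) begins 47 mm behind the grasp point.
Start: joints at [1.582, 0.359, 0.012, 0, -1.224, -0.288], TCP at [0.184, 0.649, 0.252] pointing down, gripper open.
Joint ranges: [-3.07, 3.07], [-1.43, 2.12], [-1.02, 1.25], [-3.03, 1.67], [-3.05, -0], [-3.03, 3.03]. Speed limits (rad/s): [2.39, 2.39, 3.01, 3.14, 3.14, 3.14].

## Interface

Orientations are given as [roll, pitch, yaw] about the fixed x, y, z axes, in that order (R = Rz(yaw) Ry(pitch) Rx(roll)).
In Python, from station import * gives the robot as it stands. The module is installed in compiled form; this text tells all that it offers.
- The arm moves only by the tool step_arm, never from a script. Its argument "commands" is text: rows parted by semicolons, each of 6 numbers parted by spaces: the shift along the tool's x, y, z in mm, then the turn, a rotation vector about the tool's x, y, z in rad. A call has 1 to 8 rows; each row shifts and turns the commanded pose from where the row before left it, along the tool's axes as they then stand; what a row does not reach is not made up. A row lasts 1/8 s, in which the tool goes at most 62.5 mm and 10.7 degrees, less where a joint would pass 70% of its speed; a pose out of reach is approached as far as the arm can. A call is refused whole if a number of a shift passes 62.5 or a number of a turn 0.188, either way. A call with a gripper value outside its range is refused whole. "jaw" is the finger opening in mm, from 0 to 87.6, set as the call begins (left out, the last holds). The fingers move at their own pace and stop on an object; "grip_force" is the grip in N (left out, the last holds). Time passes only in rows, so rows that do not move let the fingers close. It gives the time, the measured TCP pose, the force and the opening at its end, in the units of the state.
- get_state(): the state, without advancing time (a new reading comes with each control period).
- grab_frame(name): name is "scene" or "top" or "wrist"; returns a dict with "frame" (400x640x3 uint8, red, green, blue), "fovy" (degrees; the focal length in pixels is half the picture's height over the tangent of half this angle, whatever the lens; pixels are square), "cx", "cy" (the principal point, pixels), "k1" (the pictures are not rectified: a ray, as slopes to the right and down, at radius r is drawn at 1 + k1 r^2 times it, then the intrinsics apply), "rvec" (rotation vector, rad) and "tvec" (3), from world to camera coordinates, as OpenCV has them; the wrist camera has in their place "tool_from_camera" (4x4, takes a point from camera to tool coordinates, whose origin is the TCP and whose axes are the flange's). Camera axes: x right, y down, z forward; pixel columns grow to the right and rows downward; lengths in m; the calibration is good to about 2 mm. A picture is of the moment at which its call begins: read the wrist's pose just before it. There is no depth.
- job_done(): hands the job in, once; it reports no verdict.
Trained networks look in a picture, given as the dict that the camera call returned (one of the last four; its "shot" number tells which), for a name from the list of things; names that differ only in an ending like _2 or _b are one class to them, and where a whole thing is asked for, a point or a joint stands for the part that bears it (a point fixed in the world has none). Each returns a list of dicts, best first, with "conf" (0 to 1); they miss things now and then, are a little off and sometimes report something else, mostly with a low value. They report only what shows in the picture. A call takes as long as a camera call.
- recognise(picture, name): "pixel" ([column, row] in pixels, amid what is visible of it).
The state is a dict: "t": time; "q": joint angles; "qd": joint speeds; "joint_efforts": joint torques, N m; "eef_pos": TCP position; "ee_rot": TCP orientation; "force": force on the tool from outside, world axes, zero at the start; "moment": the same for the moment, N m; "width": finger opening in m.
Only numpy, scipy, OpenCV 4.12 (cv2) and the standard library are available. Lean on these libraries where they do the work, as an engineer would, in place of code of your own. Each camera call takes 0.05 s, during which the arm holds its last target.

## Task

Post the brass findings tin into the drop safe: slide the bolt on top of the safe back with a fingertip, then push the tin along the loading tray and in under the hanging flap until it drops inside. Draw the fingers back so that the flap swings shut behind it, and push the bolt fully home again. Only push with the fingers: never lift the tin, and leave the weight, the loupe and the jar beside the safe where they stand.

Things in the scene. Friction and masses are not known exactly. Their poses are not given: they have to be found in the camera images.
- drop_safe: grey sheet-steel drop safe, 150 wide, fixed on the bench. Origin: on the bench top straight under the flap. x = feed direction, from tray into safe, roughly away from the robot; y to its left; z up. All offsets below are in this frame, in mm. Housing: x 0..66, top at z=150. Inside floor z=10. Loading tray in front of it: top z=95, x -120..-8, y -75..75, side edges upturned 5.
- throat (a point): mid-width of the throat at tray level (z=95), straight under the flap's pin (axes of the safe). Throat: 92 wide (y -46..46), headroom up to the bolt's carrier plate at z=146..149 (x -13..0). Two 16 high wings lead in, from y=+-46 at x=-1 out to y=+-61 at x=-16.
- tray_edge (a point): middle of the tray's far edge, x=-8, z=95 of the safe. Behind it a steep lip drops into the safe: a tin pushed until its middle is 5 to 10 past this edge tips over it and falls in by itself, under the flap.
- flap (a joint): angle (rad) of the 35 g sheet-steel flap, 89 wide, 53 long, on a pin along y at x=0, z=143. 0 = hanging shut, 1.4 = up inside. Swings only inward, falls shut by gravity when nothing holds it. Its tail above the pin (y 34..44, to z=158) swings forward by up to 15 as it opens; the closed bolt stands before this tail, so the bolted flap gives only 0.2 to 0.3.
- flap_edge (a point): middle of the flap's lower edge
- bolt (a joint): travel (m) of the flat steel bolt sliding along y on the carrier plate above the throat: 0 = home (flap locked), 0.032 = fully drawn, toward the safe's -y side. From 0.022 on the flap is free. Sliding friction about 1.2 N; it stays where it is left; it cannot go home while the flap is open.
- bolt_knob (a point): top centre of the bolt's upright brass knob: 13 diameter head, 6 high, on a 9 diameter stem, 16 tall in all, top at z=171 of the safe. At x=-6.5, y=-50 when home, y=-82 when fully drawn. The bar under it is 7 wide, top at z=155, and its -y end is 7 beyond the knob's axis; nearest guide strap y=-13..-7, top z=157.
- tin_center (a point): centre of the findings tin, half-way up: flat closed brass tin, 56 (its x) x 80 (its y) x 25 high, 0.11 to 0.22 kg. It lies flat on the loading tray, 80 mm side roughly across the feed direction, up to 16 degrees askew and 18 mm off the middle. Axes: the tin's own, z up.
- brass_weight: bystander: small brass weight with a knob, 30 diameter, 36 high, on the bench right of the tray; origin at the centre of its underside. Behind it the blue rolling mill is a fixed obstacle: up to 500 high over x 330..640, y -450..-190 of the world (feet -190, gears and frame up to -240)
- loupe: bystander: black loupe standing on the bench left of the tray, 29 diameter, 24 high; origin at the centre of its underside. Behind it, left of the safe, the grey rolling mill is a fixed obstacle: up to 410 high over x 390..700, y 100..370 of the world (feet y 100, gears and frame from 165); cross above it
- flux_jar: bystander: small white jar with a black screw cap, 34 diameter, 48 high, on the bench right of the safe's housing; origin at the centre of its underside

How it is judged:
By the outcome, as a careful person would: the job done as asked, in the order asked, and still so for the second after the job is handed in, with the robot touching nothing.
It also fails if it takes over 70 s, if anything falls off the work surface, if the arm or the gripper's body presses on something with over 40 N, if the wrist force passes 120 N, or if a joint passes its speed limit or range.

## Working session

There is one attempt and no reset: what is moved stays moved. The work goes in short steps, Python scripts to look and compute and a tool call to move; the robot and the scene stay as the last step left them, time stands still between calls to the robot, and variables do not carry over. Pictures are saved under pics/ and viewed, and the job is handed in when it is done.

Besides the shell and the picture viewer there is one more tool, called after "Request:" as name(argument=value, ...) on one line, values as JSON. step_arm: Moves the arm, as the interface text tells. Its arguments: {"type":"object","properties":{"commands":{"type":"string"},"jaw":{"type":"number"},"grip_force":{"type":"number"}},"required":["commands"]}

```bash
mkdir -p pics; cat > h.py <<'E'
from station import *
import numpy as np, cv2
from scipy.spatial.transform import Rotation as R
def K(p):
    f=200/np.tan(np.radians(p["fovy"])/2); return f
def ray(p,px):
    f=K(p); d=np.array([(px[0]-p["cx"])/f,(px[1]-p["cy"])/f]); u=d.copy()
    for _ in range(20): u=d/(1+p["k1"]*(u@u))
    return np.array([u[0],u[1],1.])
def ext(p,st=None):
    if "rvec" in p:
        Rm=cv2.Rodrigues(np.array(p["rvec"],float))[0]; t=np.array(p["tvec"],float).ravel(); return Rm.T,-Rm.T@t
    T=np.array(p["tool_from_camera"]); Rt=R.from_euler('xyz',st["ee_rot"]).as_matrix()
    return Rt@T[:3,:3],Rt@T[:3,3]+np.array(st["eef_pos"])
def atz(p,px,z,st=None):
    A,c=ext(p,st); d=A@ray(p,px); return c+d*(z-c[2])/d[2]
def proj(p,X,st=None):
    A,c=ext(p,st); v=A.T@(np.array(X)-c); u=v[:2]/v[2]; u=u*(1+p["k1"]*(u@u)); f=K(p)
    return np.array([p["cx"]+f*u[0],p["cy"]+f*u[1]])
def save(p,n,s=1): cv2.imwrite(f"pics/{n}.png",cv2.resize(p["frame"][:,:,::-1],None,fx=s,fy=s))
E
python3 - <<'E'
from h import *
st=get_state();print(st["t"],st["eef_pos"],st["ee_rot"],st["width"])
for c in ["scene","top"]:
    p=grab_frame(c);save(p,c+"0",1.25);print(c,ext(p)[1],p["fovy"])
    for n in ["bolt_knob","tin_center","drop_safe","flap","brass_weight","loupe","flux_jar"]:
        r=recognise(p,n)[:2]; print(n,[(x["pixel"],round(x["conf"],2)) for x in r])
        z={"bolt_knob":.171,"tin_center":.12,"brass_weight":.03,"loupe":.024,"flux_jar":.048}.get(n,.15)
        if r: print(atz(p,r[0]["pixel"],z).round(4))
E
```

```text
0.0 [0.18436288 0.64886068 0.2506501 ] [ 3.13996546e+00 -1.37750484e-04 -2.76949538e-01] 0.08772423779505421
scene [-0.19997007  0.4232566   0.59243895] 42.56483653783755
bolt_knob [([310.4, 169.9], 0.6)]
[ 0.4756 -0.0375  0.171 ]
tin_center [([319.3, 214.1], 0.83), ([293.6, 190.8], 0.32)]
[ 0.4111 -0.0132  0.12  ]
drop_safe [([296.8, 219.4], 0.92), ([310.6, 168.5], 0.57)]
[0.3787 0.0535 0.15  ]
flap [([295.6, 190.2], 0.69)]
[0.4591 0.0045 0.15  ]
brass_weight [([384.8, 219.1], 0.69)]
[ 0.4391 -0.1973  0.03  ]
loupe [([248.8, 298.6], 0.8)]
[0.384  0.1443 0.024 ]
flux_jar [([361.3, 201.9], 0.6)]
[ 0.4957 -0.1801  0.048 ]
top [ 0.36222164 -0.04273571  0.9700363 ] 52.493678553471334
bolt_knob [([325.4, 183.1], 0.76)]
[ 0.4951 -0.0536  0.171 ]
tin_center [([315.7, 212.2], 0.92), ([300.5, 173.9], 0.2)]
[ 0.4413 -0.0347  0.12  ]
drop_safe [([309.5, 185.3], 0.59), ([388.9, 182.1], 0.55)]
[ 0.4935 -0.0214  0.15  ]
flap [([300.7, 173.7], 0.38), ([314.4, 182.9], 0.24)]
[ 0.5174 -0.0029  0.15  ]
brass_weight [([393.5, 214.1], 0.49)]
[ 0.4478 -0.2154  0.03  ]
loupe [([388.2, 179.7], 0.48), ([241.7, 235.4], 0.47)]
[ 0.5301 -0.2045  0.024 ]
flux_jar [([390.2, 180.2], 0.73)]
[ 0.5247 -0.2051  0.048 ]
```

```bash
python3 - <<'E'
from h import *
p=grab_frame("top"); c=p["frame"][130:270,210:420,::-1]; cv2.imwrite("pics/t1.png",cv2.resize(c,None,fx=3.8,fy=3.8,interpolation=2))
p=grab_frame("scene"); c=p["frame"][130:310,210:420,::-1]; cv2.imwrite("pics/s1.png",cv2.resize(c,None,fx=3.3,fy=3.3,interpolation=2))
E
```

```text
(no output)
```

View pics/t1.png

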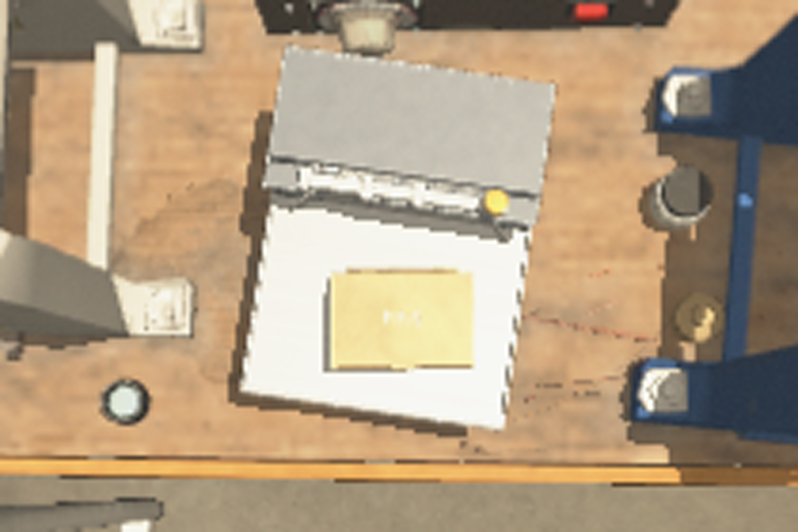

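View pics/s1.png

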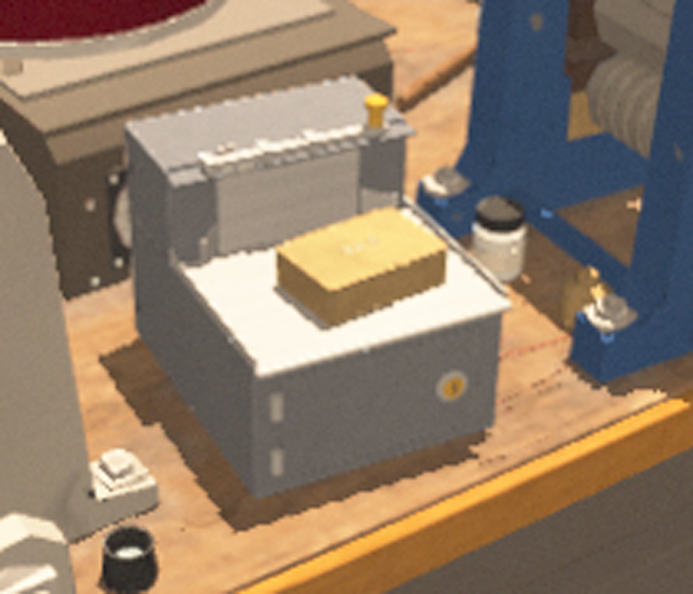

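View pics/scene0.png

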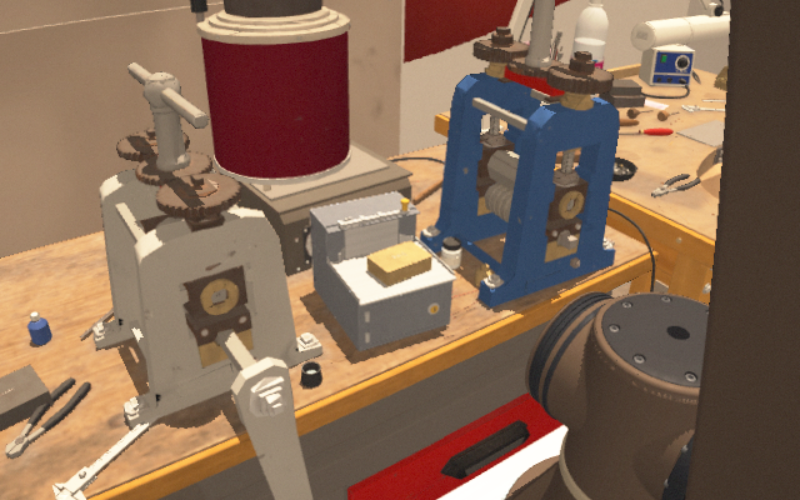

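```bash
cat > fit.py <<'E'
from h import *
from scipy.optimize import least_squares
t=grab_frame("top");s=grab_frame("scene")
T=lambda x,y:(210+x/3.8,130+y/3.8); S=lambda x,y:(210+x/3.3,130+y/3.3)
O=[(t,T(495,201),(-6.5,-50,171)),(t,T(287,47),(66,75,150)),(t,T(554,84),(66,-75,150)),(t,T(240,390),(-120,75,97)),(t,T(505,430),(-120,-75,97)),
(s,S(376,98),(-6.5,-50,171)),(s,S(258,375),(-120,75,95)),(s,S(508,305),(-120,-75,95)),(s,S(257,495),(-120,75,0)),(s,S(492,430),(-120,-75,0)),(s,S(127,122),(66,75,150)),(s,S(358,78),(66,-75,150))]
def W(v,X):
    c,sn=np.cos(v[2]),np.sin(v[2]); X=np.array(X)/1000; return np.array([v[0]+c*X[0]-sn*X[1],v[1]+sn*X[0]+c*X[1],X[2]])
def f(v): return np.concatenate([proj(p,W(v,X))-np.array(px) for p,px,X in O])
r=least_squares(f,[.5,-.03,-.1],loss='soft_l1');print(r.x);print(r.fun.reshape(-1,2).round(1))
v=r.x
TT=[T(332,272),T(470,268),T(474,367),T(333,370)]; C=[(28,40),(28,-40),(-28,-40),(-28,40)]
SS=[S(278,258),S(325,298),S(446,252),S(385,208)]; CS=[(-28,40),]  # informative
def g(u): return np.concatenate([proj(t,W(u,(a,b,120)))-np.array(px) for (a,b),px in zip(C,TT)]+
 [proj(s,W(u,(a,b,120)))-np.array(px) for (a,b),px in zip([(28,40),(-28,40),(-28,-40),(28,-40)],SS)])
q=least_squares(g,[.44,-.03,0],loss='soft_l1');print("tin",q.x,q.fun.reshape(-1,2).round(1))
d=q.x[:2]-v[:2];c,sn=np.cos(v[2]),np.sin(v[2]);print("tin in safe mm",(c*d[0]+sn*d[1])*1e3,(-sn*d[0]+c*d[1])*1e3,np.degrees(q.x[2]-v[2]))
E
python3 fit.py
```

```text
[ 0.50884154 -0.03347421 -0.13704583]
[[-0.6  0.2]
 [-0.8 -0.7]
 [ 0.4  0.3]
 [-0.4 -1. ]
 [-1.1 -1. ]
 [ 0.4  0.1]
 [-0.1 -1.8]
 [ 1.  -1.3]
 [ 0.8  5.8]
 [ 2.5  3.2]
 [-0.5 -0.3]
 [-0.  -1.2]]
tin [ 0.43717314 -0.0324173   0.03977521] [[-2.  -0.2]
 [-0.5 -0.1]
 [-0.7  0.4]
 [-1.8  0.6]
 [-1.9 -3.7]
 [ 2.5 -1.9]
 [ 2.  -2. ]
 [ 1.2 -1.4]]
tin in safe mm -71.1408172319294 -8.744138771020692 10.131099375718312
```

Request:
step_arm(commands="0 0 -34 0 0 0.179;0 0 -34 0 0 0.179;0 0 -34 0 0 0.179;0 0 -34 0 0 0.179;0 0 -34 0 0 0.179;0 0 -34 0 0 0.179;0 0 -34 0 0 0.179;0 0 -34 0 0 0.179", jaw=0)

```text
t: 2.0
eef_pos: [0.1845, 0.649, 0.5248]
ee_rot: [3.142, 0.0, -1.715]
force: [0.9, 0.5, 0.7]
width: 0.013
```

```bash
cat > go.py <<'E'
import sys
from h import *
# usage: go x y z yaw(tool) : prints tool-frame shift mm & rotvec
st=get_state();Rt=R.from_euler('xyz',st["ee_rot"]).as_matrix()
a=[float(v) for v in sys.argv[1:]]
print("t",round(st["t"],2),"pos",np.round(st["eef_pos"],4),"rot",np.round(st["ee_rot"],4),"q",np.round(st["q"],2),"F",np.round(st["force"],1))
if len(a)>=3:
    print("shift",(Rt.T@(np.array(a[:3])-st["eef_pos"])*1e3).round(1))
if len(a)>=4:
    pitch=a[4] if len(a)>4 else 0
    print("turn",R.from_matrix(Rt.T@R.from_euler('xyz',[np.pi,pitch,a[3]]).as_matrix()).as_rotvec().round(3))
E
python3 - <<'E'
import sys; sys.path.insert(0,'.')
from fit import *
# knob approach: finger centre in safe frame x=-6.5,y=-28
for n,X in dict(knobpush=(-6.5,-30,185),end=(-6.5,-66,185)).items(): print(n,W(v,X))
E
python3 go.py 0.50 -0.06 0.5 -1.708
```

```text
[ 0.50884154 -0.03347421 -0.13704583]
[[-0.6  0.2]
 [-0.8 -0.7]
 [ 0.4  0.3]
 [-0.4 -1. ]
 [-1.1 -1. ]
 [ 0.4  0.1]
 [-0.1 -1.8]
 [ 1.  -1.3]
 [ 0.8  5.8]
 [ 2.5  3.2]
 [-0.5 -0.3]
 [-0.  -1.2]]
tin [ 0.43717314 -0.0324173   0.03977521] [[-2.  -0.2]
 [-0.5 -0.1]
 [-0.7  0.4]
 [-1.8  0.6]
 [-1.9 -3.7]
 [ 2.5 -1.9]
 [ 2.  -2. ]
 [ 1.2 -1.4]]
tin in safe mm -71.1408172319294 -8.744138771020692 10.131099375718312
knobpush [ 0.49830396 -0.06230492  0.185     ]
end [ 0.49338574 -0.09796738  0.185     ]
t 2.1 pos [0.185  0.6495 0.5279] rot [-3.1411  0.0063 -1.7137] q [ 1.58  0.33  0.58  0.   -1.81 -1.72] F [ 0.5 -0.8  0.1]
shift [ 657.6 -412.8   24. ]
turn [-0.001  0.006 -0.006]
```

Request:
step_arm(commands="50 -31.5 0 0 0 0;50 -31.5 0 0 0 0;50 -31.5 0 0 0 0;50 -31.5 0 0 0 0;50 -31.5 0 0 0 0;50 -31.5 0 0 0 0;50 -31.5 0 0 0 0;50 -31.5 0 0 0 0")

```text
t: 3.1
eef_pos: [0.3792, 0.2164, 0.5236]
ee_rot: [-3.141, 0.001, -1.707]
force: [0.8, 0.7, 0.9]
width: 0.0006
```

Request:
step_arm(commands="50 -31.5 0 0 0 0;50 -31.5 0 0 0 0;50 -31.5 0 0 0 0;50 -31.5 0 0 0 0;50 -31.5 0 0 0 0;0 0 0 0 0 0")

```text
t: 3.85
eef_pos: [0.5014, -0.0542, 0.5221]
ee_rot: [3.139, -0.001, -1.713]
force: [0.2, -0.2, -0.4]
width: 0.0005
```

```bash
cd .;python3 go.py 0.498 -0.062 0.25 -1.708
```

```text
t 3.85 pos [ 0.5014 -0.0542  0.5221] rot [ 3.1392e+00 -1.2000e-03 -1.7135e+00] q [ 0.28  0.02  0.18  0.   -1.74 -0.43] F [ 0.2 -0.2 -0.4]
shift [  7.8   1.6 272.1]
turn [ 0.002 -0.001 -0.005]
```

Request:
step_arm(commands="2 0 50 0 0 0;2 0 50 0 0 0;2 0 50 0 0 0;2 0 50 0 0 0;0 0 0 0 0 0;0 0 0 0 0 0")

```text
t: 4.6
eef_pos: [0.5005, -0.0585, 0.3259]
ee_rot: [-3.139, 0.0, -1.708]
force: [0.3, -0.8, 1.7]
width: 0.0005
```

```bash
cd .;python3 - <<'E'
from h import *
st=get_state();print(st["eef_pos"],st["ee_rot"]); p=grab_frame("wrist"); save(p,"w1",1.25)
t=grab_frame("top"); c=t["frame"][130:270,210:420,::-1]; cv2.imwrite("pics/t2.png",cv2.resize(c,None,fx=3.8,fy=3.8,interpolation=2))
for n,z in [("bolt_knob",.171),("tin_center",.12),("flap",.15)]:
    for x in recognise(p,n)[:2]: print(n,x["pixel"],x["conf"],atz(p,x["pixel"],z,st))
v=[.50884,-.03347,-.137]
import numpy as np
def W(v,X):
    c,sn=np.cos(v[2]),np.sin(v[2]); X=np.array(X)/1000; return np.array([v[0]+c*X[0]-sn*X[1],v[1]+sn*X[0]+c*X[1],X[2]])
for X in [(-6.5,-50,171),(66,75,150),(66,-75,150),(-120,75,97),(-120,-75,97)]: print(X,proj(p,W(v,X),st)*1.25)
E
```

```text
[ 0.5005057  -0.05847026  0.32585845] [-3.13888488e+00  2.33465800e-05 -1.70760036e+00]
bolt_knob [318.1, 196.2] 0.61 [ 0.49956789 -0.06088217  0.171     ]
bolt_knob [286.2, 70.8] 0.52 [ 0.51231282 -0.18083404  0.171     ]
tin_center [368.7, 196.7] 0.93 [ 0.44127574 -0.03877504  0.12      ]
flap [310.9, 236.2] 0.59 [ 0.51475424 -0.00989567  0.15      ]
flap [285.1, 71.4] 0.5 [ 0.51509054 -0.18374171  0.15      ]
(-6.5, -50, 171) [398.99276512 219.06172726]
(66, 75, 150) [322.41775461 344.70193595]
(66, -75, 150) [311.98604763 184.73880681]
(-120, 75, 97) [502.47338704 319.97131706]
(-120, -75, 97) [515.49392163 179.59454135]
```

View pics/w1.png

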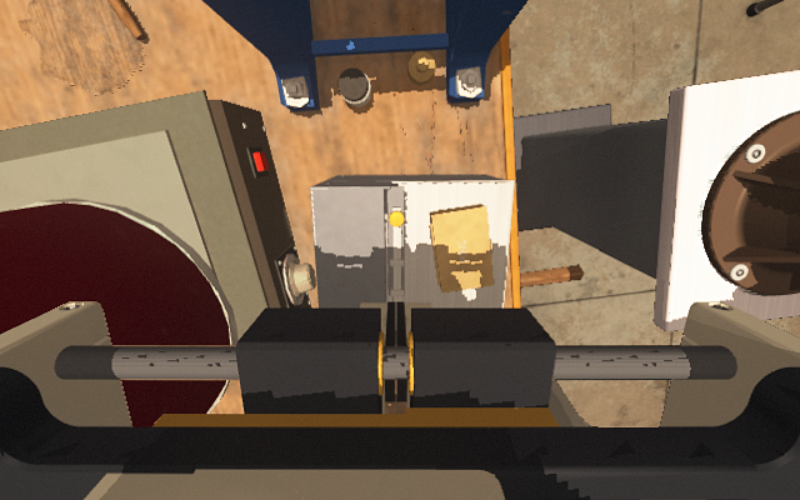

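```bash
cd .;cat > gs.py <<'E'
import sys
from h import *
v=[.50884,-.03347,-.137]
def W(v,X):
    c,sn=np.cos(v[2]),np.sin(v[2]); X=np.array(X)/1000; return np.array([v[0]+c*X[0]-sn*X[1],v[1]+sn*X[0]+c*X[1],X[2]])
def main():
    st=get_state();Rt=R.from_euler('xyz',st["ee_rot"]).as_matrix()
    a=[float(x) for x in sys.argv[1:]]
    P=np.array(st["eef_pos"]); d=P-[v[0],v[1],0]; c,s=np.cos(v[2]),np.sin(v[2])
    print("t",round(st["t"],2),"safe TCP",(np.array([c*d[0]+s*d[1],-s*d[0]+c*d[1],d[2]])*1e3).round(1),"rot",np.round(st["ee_rot"],4),"F",np.round(st["force"],1),"w",round(st["width"],4))
    if len(a)>=3: print("shift",(Rt.T@(W(v,a[:3])-P)*1e3).round(1))
    if len(a)>3: print("turn",R.from_matrix(Rt.T@R.from_euler('xyz',[np.pi,(a[4] if len(a)>4 else 0),a[3]]).as_matrix()).as_rotvec().round(4))
if __name__=="__main__": main()
E
python3 gs.py -6.5 -28 185 -1.708
```

```text
t 4.85 safe TCP [ -5.2 -26.1 325.1] rot [-3.1392e+00  8.0000e-04 -1.7086e+00] F [-1.   0.4 -0.7] w 0.0009
shift [  2.    1.7 140.1]
turn [-0.0023  0.0008 -0.0006]
```

Request:
step_arm(commands="2 1 40 0 0 0;0 0 40 0 0 0;0 0 30 0 0 0;0 0 20 0 0 0;0 0 10 0 0 0;0 0 0 0 0 0;0 0 0 0 0 0")

```text
t: 5.72
eef_pos: [0.499, -0.0605, 0.1846]
ee_rot: [-3.14, 0.0, -1.709]
force: [-0.2, 0.9, 0.2]
width: 0.0003
```

```bash
cd .;python3 gs.py -6.5 -64 185 -1.708; python3 - <<'E'
from h import *
st=get_state(); p=grab_frame("wrist"); save(p,"w2",1.25)
t=grab_frame("scene"); c=t["frame"][100:220,240:400,::-1]; cv2.imwrite("pics/s2.png",cv2.resize(c,None,fx=5,fy=5,interpolation=2))
E
```

```text
t 5.72 safe TCP [ -6.  -28.2 184.6] rot [-3.1400e+00  4.0000e-04 -1.7085e+00] F [-0.2  0.9  0.2] w 0.0003
shift [35.8  0.4 -0.4]
turn [-0.0016  0.0004 -0.0006]
```

View pics/s2.png

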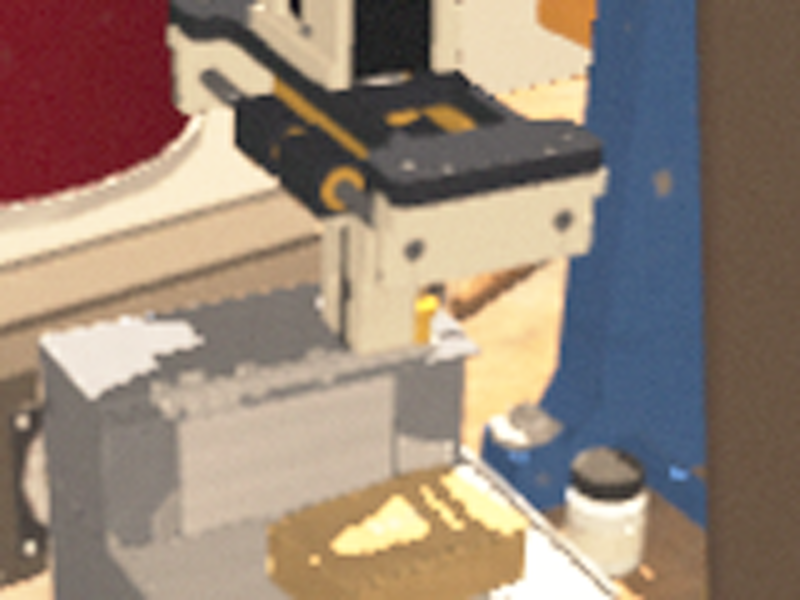

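View pics/w2.png

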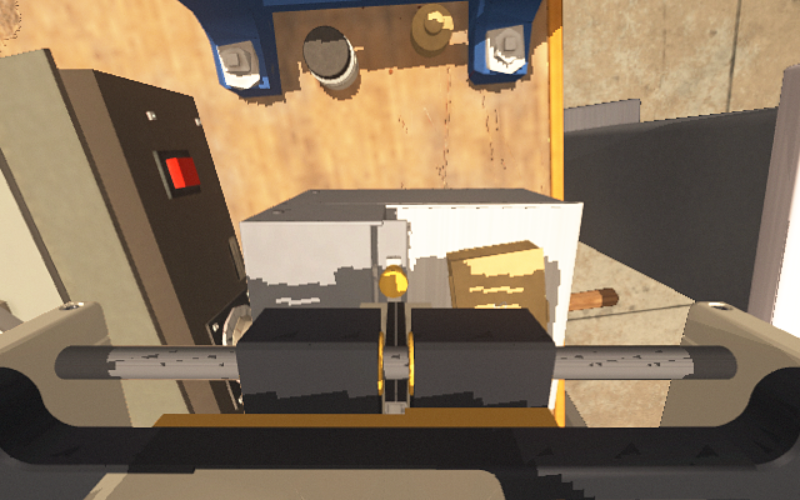

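Request:
step_arm(commands="5 0 0 0 0 0;5 0 0 0 0 0;5 0 0 0 0 0;5 0 0 0 0 0;5 0 0 0 0 0;5 0 0 0 0 0;4 0 0 0 0 0;0 0 0 0 0 0")

```text
t: 6.82
eef_pos: [0.4935, -0.0946, 0.1835]
ee_rot: [3.141, -0.0, -1.709]
force: [0.8, 0.9, 0.8]
width: 0.0004
```

```bash
cd .;python3 gs.py -6.5 -64 185 -1.708; python3 - <<'E'
from h import *
st=get_state(); p=grab_frame("wrist"); save(p,"w3",1.25)
t=grab_frame("scene"); c=t["frame"][100:220,240:400,::-1]; cv2.imwrite("pics/s3.png",cv2.resize(c,None,fx=5,fy=5,interpolation=2))
E
```

```text
t 6.83 safe TCP [ -6.9 -62.7 183.5] rot [ 3.1413e+00 -2.0000e-04 -1.7092e+00] F [0.8 0.9 0.8] w 0.0004
shift [ 1.3 -0.4 -1.5]
turn [ 0.0003 -0.0001 -0.0012]
```

View pics/s3.png

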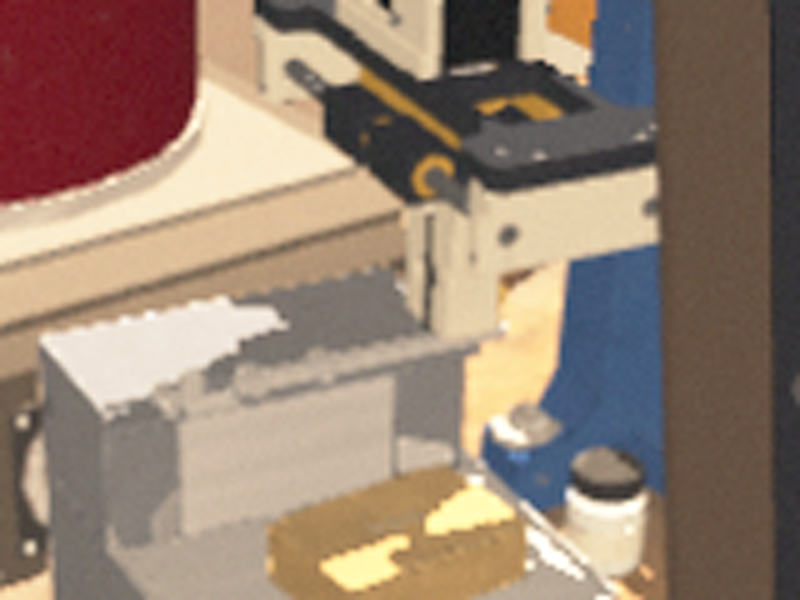

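View pics/w3.png

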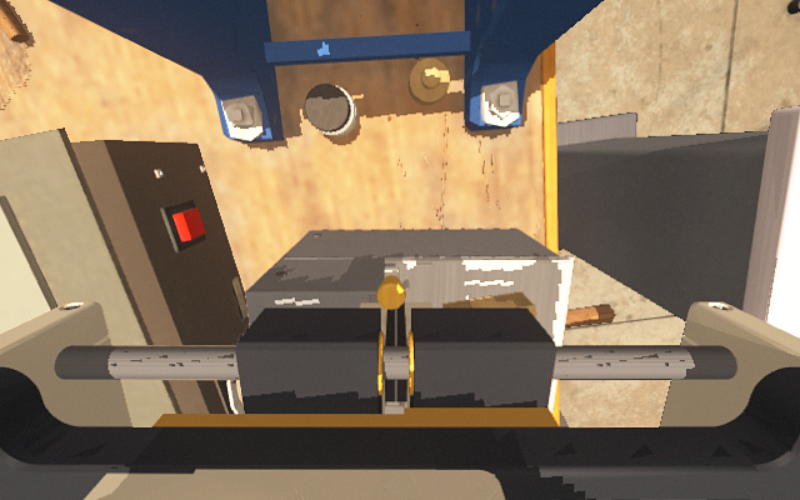

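```bash
python3 - <<'E'
from gs import *
st=get_state(); p=grab_frame("wrist")
for px in [(390/1.25,292/1.25)]:
    P=atz(p,px,.171,st); d=P-[v[0],v[1],0]; c,s=np.cos(v[2]),np.sin(v[2]); print(c*d[0]+s*d[1],-s*d[0]+c*d[1])
E
```

```text
-0.004224283605434075 -0.08177435943246736
```

Request:
step_arm(commands="1 0 -1 0 0 0;1 0 0 0 0 0;0.5 0 0 0 0 0;0 0 0 0 0 0")

```text
t: 7.48
eef_pos: [0.4931, -0.0965, 0.1844]
ee_rot: [3.141, 0.0, -1.709]
force: [-0.2, 3.2, -0.8]
width: -0.0
```

```bash
cd .;python3 gs.py
```

```text
t 7.47 safe TCP [ -7.  -64.6 184.4] rot [ 3.1413e+00  4.0000e-04 -1.7089e+00] F [-0.2  3.2 -0.8] w -0.0
```

Request:
step_arm(commands="-5 0 0 0 0 0;0 0 -20 0 0 0;0 0 -40 0 0 0;0 20 -30 0 0 0;5 30 0 0 0 0;5 17 0 0 0 0;0 0 0 0 0 0;0 0 0 0 0 0")

```text
t: 8.48
eef_pos: [0.4268, -0.0926, 0.2745]
ee_rot: [-3.141, -0.0, -1.709]
force: [-0.2, -0.0, 0.5]
width: 0.0005
```

```bash
cd .;python3 gs.py -74 -73 138 -1.708; python3 - <<'E'
from h import *
st=get_state(); p=grab_frame("wrist"); save(p,"w4",1.25)
t=grab_frame("scene"); c=t["frame"][100:280,200:420,::-1]; cv2.imwrite("pics/s4.png",cv2.resize(c,None,fx=3.3,fy=3.3,interpolation=2))
E
```

```text
t 8.47 safe TCP [-73.2 -69.8 274.5] rot [-3.1415e+00 -3.0000e-04 -1.7087e+00] F [-0.2 -0.   0.5] w 0.0005
shift [  3.2   0.8 136.5]
turn [-0.0001 -0.0003 -0.0007]
```

View pics/s4.png

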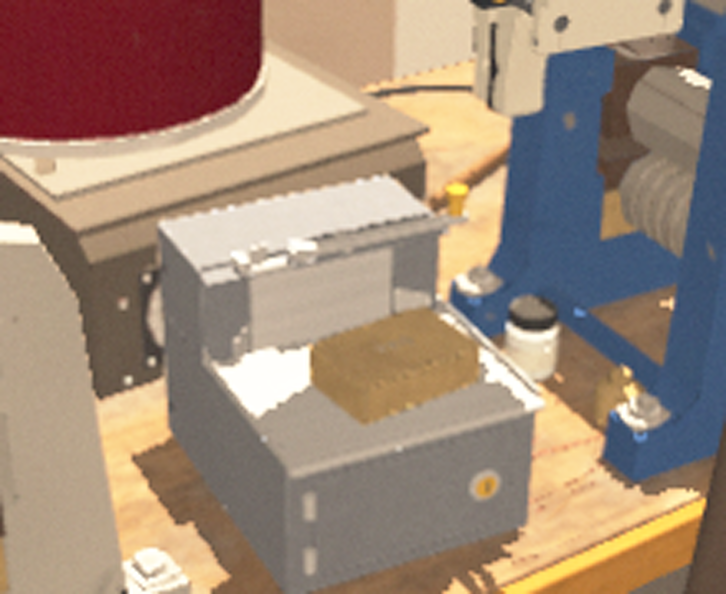

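View pics/w4.png

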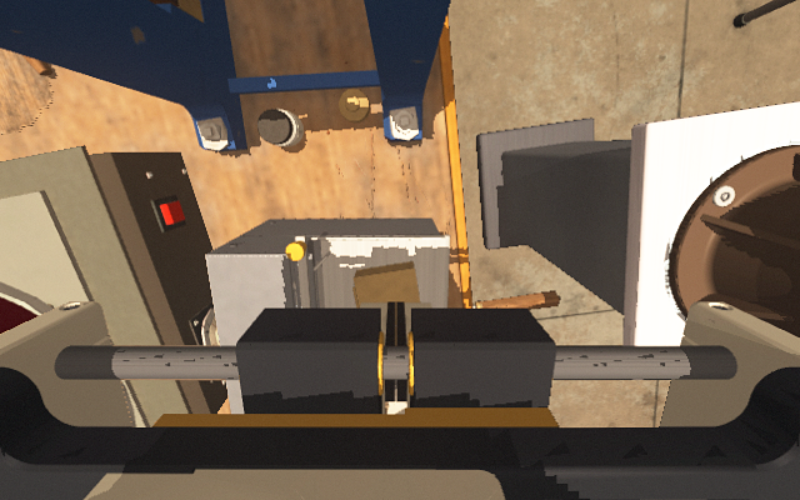

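```bash
cat >> gs.py <<'E'
def tosafe(P):
    d=np.array(P)-[v[0],v[1],0]; c,s=np.cos(v[2]),np.sin(v[2]); return np.array([c*d[0]+s*d[1],-s*d[0]+c*d[1],d[2]])*1e3
E
python3 - <<'E'
from gs import *
st=get_state(); p=grab_frame("wrist")
for px,z in [((355,269),.12),((413,262),.12),((295,252),.171),((448,238),.097)]: print(tosafe(atz(p,np.array(px)/1.25,z,st)).round(1))
c=p["frame"][180:250,220:380,::-1]; cv2.imwrite("pics/w4c.png",cv2.resize(c,None,fx=5,fy=5,interpolation=2))
E
```

```text
[-39.  -52.2 120. ]
[-87.  -58.2 120. ]
[ -5.  -81.2 171. ]
[-118.4  -72.9   97. ]
```

View pics/w4c.png

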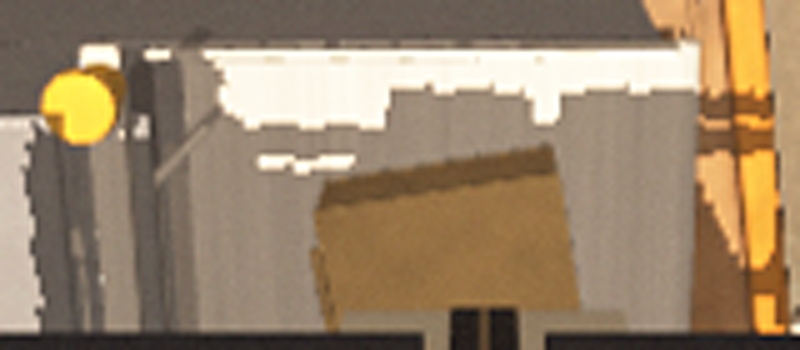

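```bash
python3 - <<'E'
from gs import *
st=get_state(); p=grab_frame("wrist")
for px,z in [((284,221.6),.12),((331,215.4),.12),((285,215.5),.095),((330.5,209),.095)]: print(tosafe(atz(p,np.array(px),z,st)).round(1))
E
```

```text
[-38.8 -45.1 120. ]
[-87.7 -51.9 120. ]
[-37.2 -43.5  95. ]
[-88.4 -51.1  95. ]
```

Request:
step_arm(commands="2 0 40 0 0 0;0 0 40 0 0 0;0 0 30 0 0 0;0 0 16 0 0 0;0 0 10 0 0 0;0 0 0 0 0 0;0 0 0 0 0 0")

```text
t: 9.55
eef_pos: [0.4265, -0.0945, 0.1392]
ee_rot: [-3.141, 0.0, -1.709]
force: [0.6, 0.6, -1.0]
width: 0.0003
```

```bash
cd .;python3 gs.py -73 -49.5 138 -1.708; python3 - <<'E'
from h import *
t=grab_frame("scene"); c=t["frame"][100:280,200:420,::-1]; cv2.imwrite("pics/s5.png",cv2.resize(c,None,fx=3.3,fy=3.3,interpolation=2))
E
```

```text
t 9.55 safe TCP [-73.2 -71.7 139.2] rot [-3.1406e+00  2.0000e-04 -1.7086e+00] F [ 0.6  0.6 -1. ] w 0.0003
shift [-22.2  -0.2   1.2]
turn [-0.0009  0.0002 -0.0006]
```

View pics/s5.png

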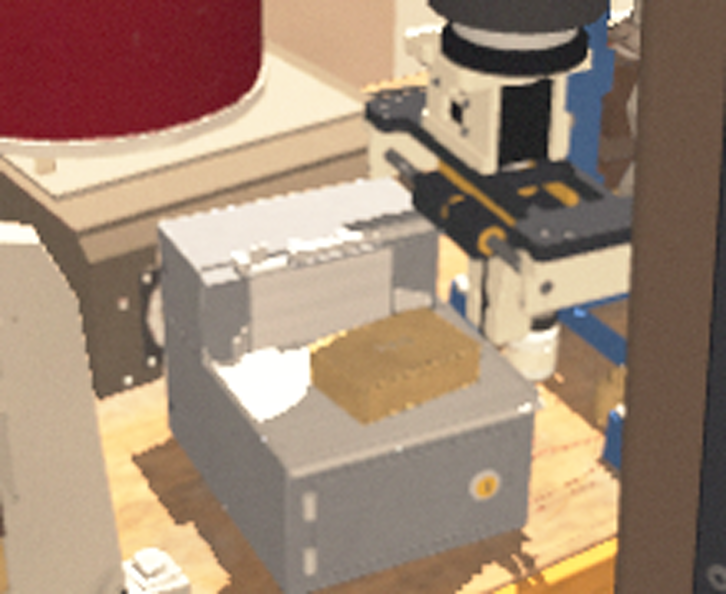

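Request:
step_arm(commands="-5 0 0 0 0 0;-5 0 0 0 0 0;-3 0 0 0 0 0;-3 0 0 0 0 0;-3 0 0 0 0 0;-3 0 0 0 0 0;0 0 0 0 0 0")

```text
t: 10.48
eef_pos: [0.4291, -0.0724, 0.1385]
ee_rot: [-3.141, 0.0, -1.709]
force: [0.5, 0.2, 0.8]
width: 0.0004
```

```bash
cd .;python3 gs.py -73 -49.5 138 -1.708; python3 - <<'E'
from h import *
t=grab_frame("scene"); c=t["frame"][100:280,200:420,::-1]; cv2.imwrite("pics/s6.png",cv2.resize(c,None,fx=3.3,fy=3.3,interpolation=2))
t=grab_frame("top"); c=t["frame"][130:270,210:420,::-1]; cv2.imwrite("pics/t6.png",cv2.resize(c,None,fx=3.8,fy=3.8,interpolation=2))
E
```

```text
t 10.47 safe TCP [-73.7 -49.5 138.5] rot [-3.1415e+00  3.0000e-04 -1.7086e+00] F [0.5 0.2 0.8] w 0.0004
shift [ 0.  -0.7  0.5]
turn [-0.0001  0.0003 -0.0006]
```

View pics/s6.png

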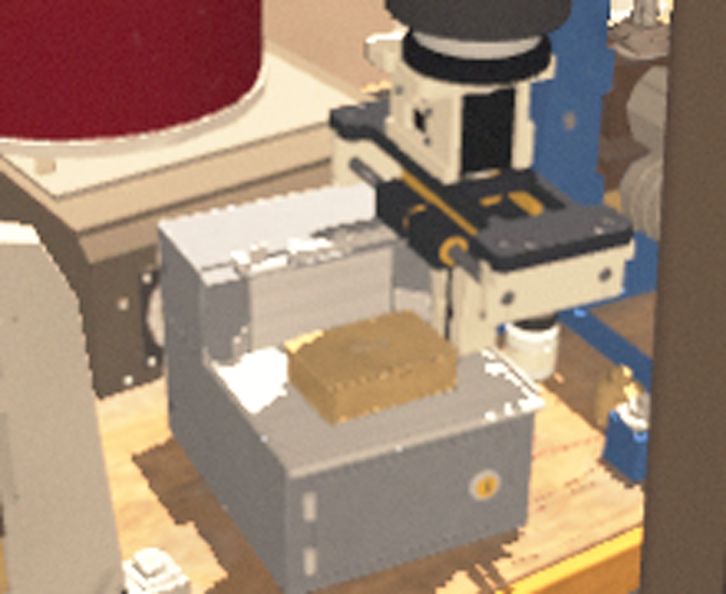

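View pics/t6.png

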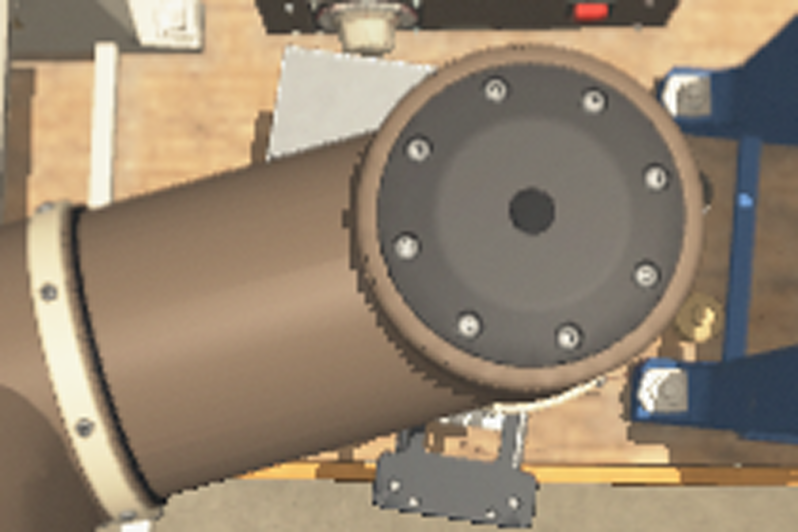

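Request:
step_arm(commands="6 0 0 0 0 0;0 0 -40 0 0 0;0 0 -60 0 0 0;0 0 0 0 0 -0.185;0 0 0 0 0 -0.185;0 0 0 0 0 -0.185;0 0 0 0 0 -0.185;0 0 0 0 0 -0.185")

```text
t: 11.58
eef_pos: [0.4281, -0.079, 0.2385]
ee_rot: [-3.141, -0.0, -0.778]
force: [-0.2, -0.3, 0.0]
width: 0.0003
```

Request:
step_arm(commands="0 0 0 0 0 -0.185;0 0 0 0 0 -0.185;0 0 0 0 0 -0.185;0 0 0 0 0 -0.09;0 0 0 0 0 0", jaw=30)

```text
t: 12.2
eef_pos: [0.4281, -0.0789, 0.2385]
ee_rot: [-3.141, -0.0, -0.14]
force: [1.0, 0.4, -0.0]
width: 0.0295
```

```bash
cd .;python3 gs.py -117 0 240 -0.137; python3 - <<'E'
from h import *
st=get_state(); p=grab_frame("wrist"); save(p,"w7",1.25)
E
```

```text
t 12.2 safe TCP [-73.8 -56.  238.5] rot [-3.1415 -0.     -0.1398] F [ 1.   0.4 -0. ] w 0.0295
shift [-43.4 -55.9  -1.5]
turn [-0.0001 -0.     -0.0028]
```

View pics/w7.png

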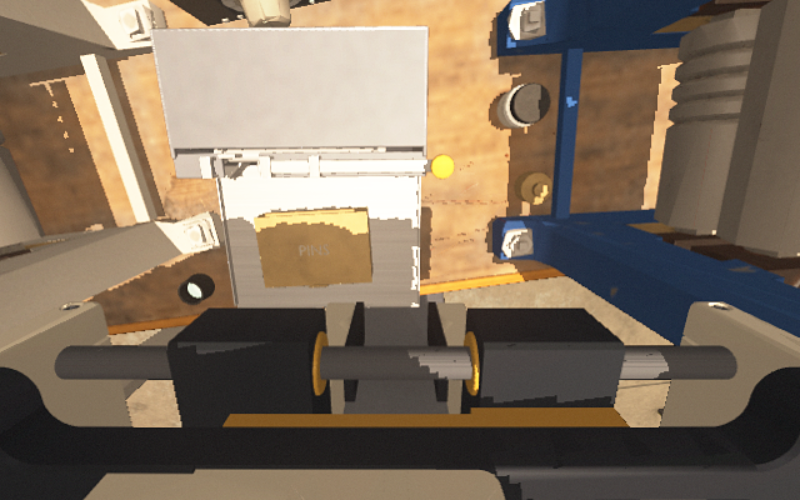

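```bash
python3 - <<'E'
from gs import *
st=get_state(); p=grab_frame("wrist")
for px,z in [((257,215),.12),((369,210),.12),((371,282),.12),((262,287),.12)]: print(tosafe(atz(p,np.array(px)/1.25,z,st)).round(1))
c=p["frame"][130:250,170:350,::-1]; cv2.imwrite("pics/w7c.png",cv2.resize(c,None,fx=4.4,fy=4.4,interpolation=2))
E
```

```text
[-38.6  40.3 120. ]
[-35.5 -37.7 120. ]
[-88.5 -37.8 120. ]
[-92.1  42.7 120. ]
```

View pics/w7c.png

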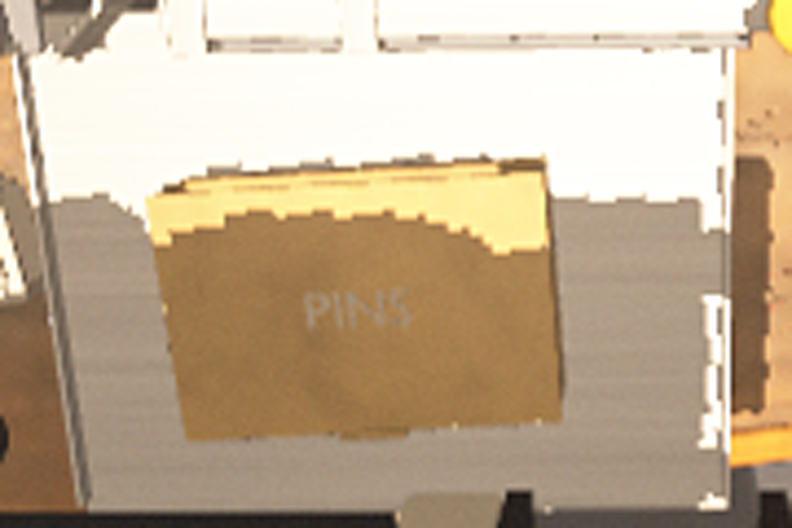

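Request:
step_arm(commands="-12 -19 0 0 0 0;-12 -19 0 0 0 0;-12 -19 0 0 0 0;0 0 0 0 0 0;0 0 40 0 0 0;0 0 35 0 0 0;0 0 20 0 0 0;0 0 6 0 0 0")

```text
t: 13.3
eef_pos: [0.4, -0.0179, 0.1365]
ee_rot: [3.14, 0.002, -0.14]
force: [-0.1, 0.8, 0.5]
width: 0.0301
```

```bash
cd .;python3 gs.py -38 1 137 -0.137; python3 - <<'E'
from h import *
t=grab_frame("scene"); c=t["frame"][100:280,200:420,::-1]; cv2.imwrite("pics/s8.png",cv2.resize(c,None,fx=3.3,fy=3.3,interpolation=2))
E
```

```text
t 13.3 safe TCP [-110.     0.5  136.5] rot [ 3.1402e+00  2.0000e-03 -1.4000e-01] F [-0.1  0.8  0.5] w 0.0301
shift [72.  -0.7 -0.6]
turn [ 0.0014  0.002  -0.003 ]
```

View pics/s8.png

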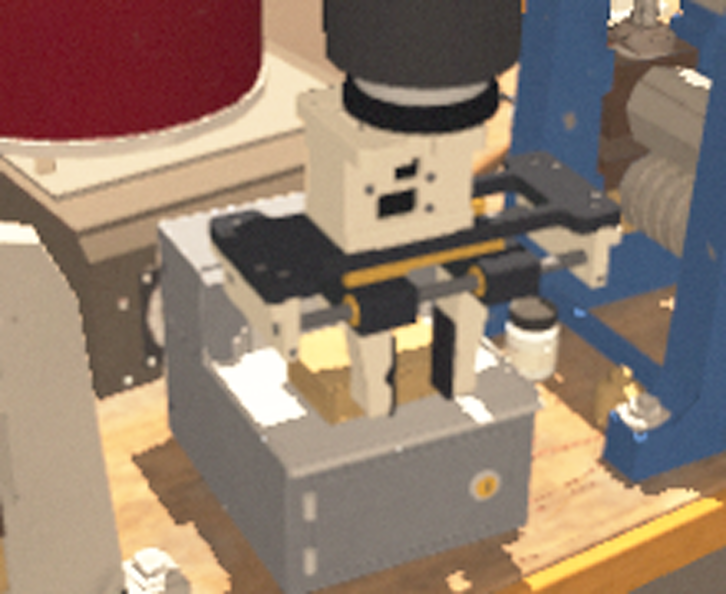

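```bash
python3 - <<'E'
from gs import *
p=grab_frame("scene")
for X in [(-119,36,112),(-110,97,178),(-119,97,178),(-149,97,178),(-71,97,178),(-110,87,178),(-100,97,178)]: print(X,(proj(p,W(v,X))-[200,100])*3.3)
E
```

```text
(-119, 36, 112) [359.41311891 421.1173018 ]
(-110, 97, 178) [238.55376941 327.27192805]
(-119, 97, 178) [245.76706321 335.96323901]
(-149, 97, 178) [270.75149776 366.05348494]
(-71, 97, 178) [208.69821096 291.28021681]
(-110, 87, 178) [257.70705205 322.82700948]
(-100, 97, 178) [230.68499951 317.78883071]
```

Request:
step_arm(commands="6 0 0 0 0 0;5 0 0 0 0 0;5 0 0 0 0 0;5 0 0 0 0 0;5 0 0 0 0 0;5 0 0 0 0 0;5 0 0 0 0 0;0 0 0 0 0 0")

```text
t: 14.4
eef_pos: [0.4367, -0.0222, 0.1375]
ee_rot: [-3.141, -0.001, -0.139]
force: [-0.1, -0.2, -0.1]
width: 0.03
```

```bash
cd .;python3 gs.py -38 0 137 -0.137; python3 - <<'E'
from h import *
t=grab_frame("scene"); c=t["frame"][100:280,200:420,::-1]; cv2.imwrite("pics/s9.png",cv2.resize(c,None,fx=3.3,fy=3.3,interpolation=2))
p=grab_frame("wrist"); save(p,"w9",1.25)
E
```

```text
t 14.4 safe TCP [-73.    1.4 137.5] rot [-3.1415e+00 -6.0000e-04 -1.3890e-01] F [-0.1 -0.2 -0.1] w 0.03
shift [35.   1.3  0.6]
turn [-0.0001 -0.0006 -0.0019]
```

View pics/s9.png

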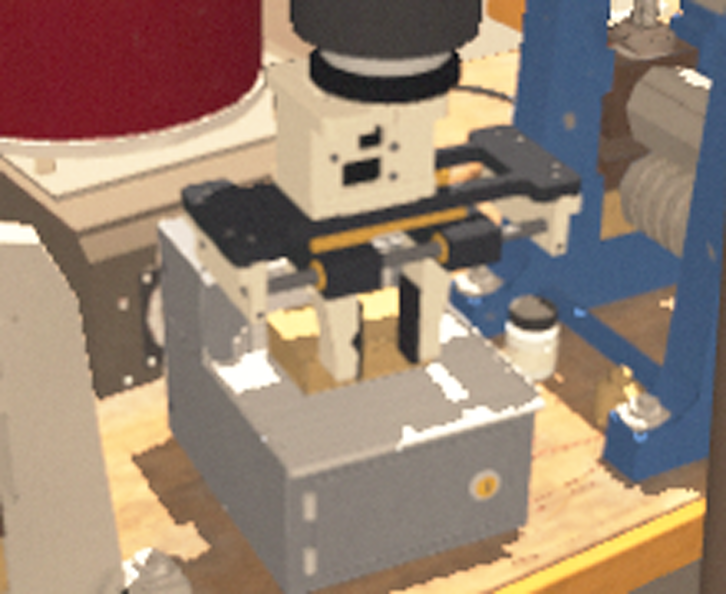

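View pics/w9.png

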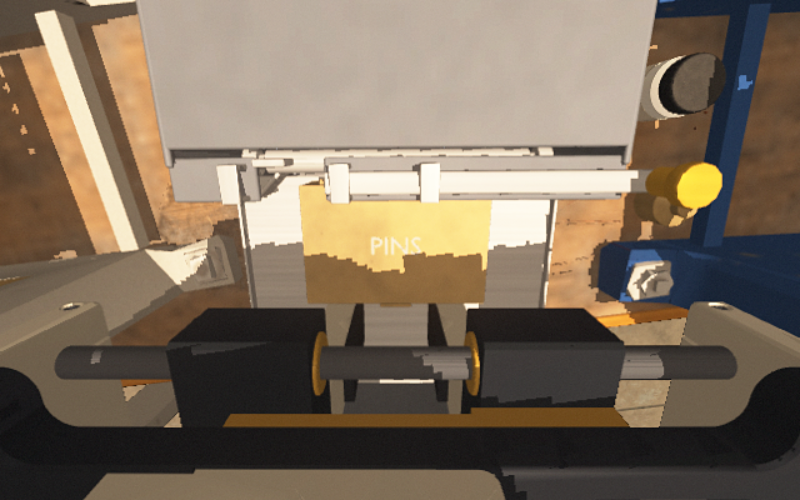

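Request:
step_arm(commands="5 0 0 0 0 0;5 0 0 0 0 0;5 0 0 0 0 0;5 0 0 0 0 0;4 0 0 0 0 0;3 0 0 0 0 0;3 0 0 0 0 0;0 0 0 0 0 0")

```text
t: 15.5
eef_pos: [0.4663, -0.0263, 0.1376]
ee_rot: [-3.141, -0.001, -0.139]
force: [-0.6, -0.4, 0.3]
width: 0.0304
```

```bash
cd .;python3 gs.py -38 0 137 -0.137; python3 - <<'E'
from h import *
t=grab_frame("scene"); c=t["frame"][100:280,200:420,::-1]; cv2.imwrite("pics/s10.png",cv2.resize(c,None,fx=3.3,fy=3.3,interpolation=2))
p=grab_frame("wrist"); save(p,"w10",1.25)
E
```

```text
t 15.5 safe TCP [-43.1   1.3 137.6] rot [-3.1414e+00 -8.0000e-04 -1.3880e-01] F [-0.6 -0.4  0.3] w 0.0304
shift [5.1 1.3 0.7]
turn [-0.0002 -0.0008 -0.0018]
```

View pics/s10.png

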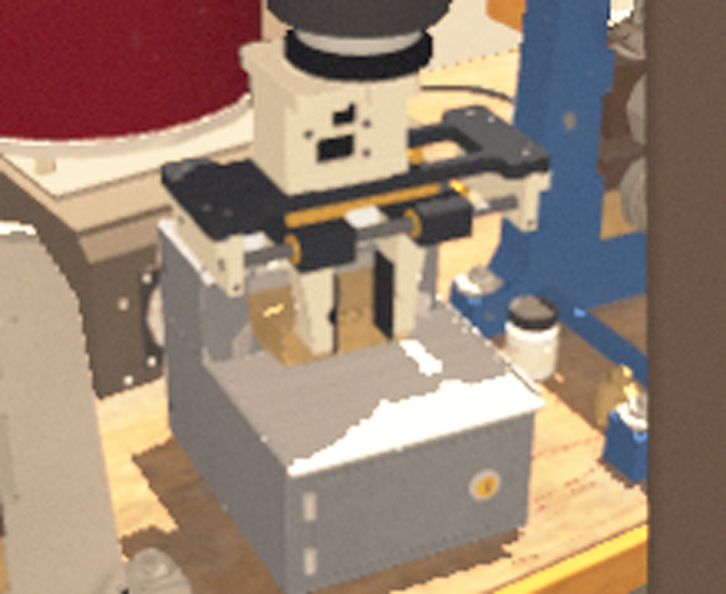

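View pics/w10.png

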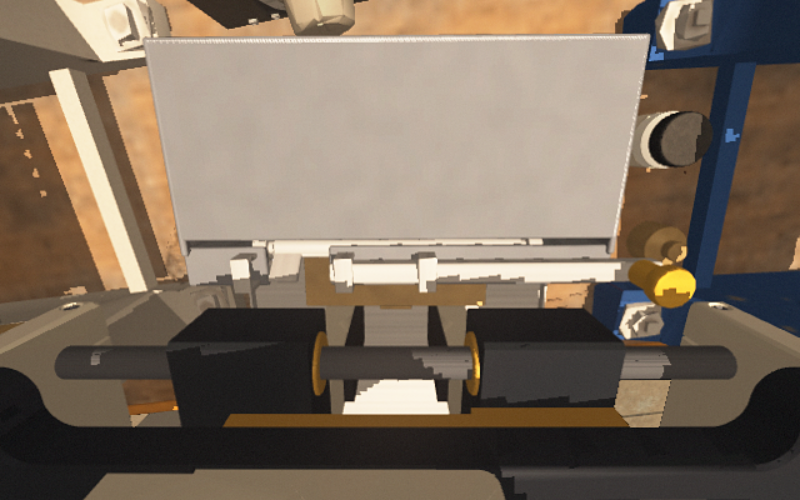

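Request:
step_arm(commands="3 0 0 0 0 0;3 0 0 0 0 0;3 0 0 0 0 0;3 0 0 0 0 0;0 0 0 0 0 0;0 0 0 0 0 0")

```text
t: 16.35
eef_pos: [0.4775, -0.0281, 0.1375]
ee_rot: [3.142, 0.0, -0.139]
force: [-1.1, 0.2, 0.3]
width: 0.03
```

```bash
cd .;python3 gs.py -38 0 137 -0.137; python3 - <<'E'
from h import *
t=grab_frame("scene"); c=t["frame"][100:280,200:420,::-1]; cv2.imwrite("pics/s11.png",cv2.resize(c,None,fx=3.3,fy=3.3,interpolation=2))
p=grab_frame("wrist"); save(p,"w11",1.25)
E
```

```text
t 16.35 safe TCP [-31.7   1.1 137.5] rot [ 3.1415e+00  2.0000e-04 -1.3890e-01] F [-1.1  0.2  0.3] w 0.03
shift [-6.3  1.1  0.5]
turn [ 0.0001  0.0002 -0.0019]
```

View pics/s11.png

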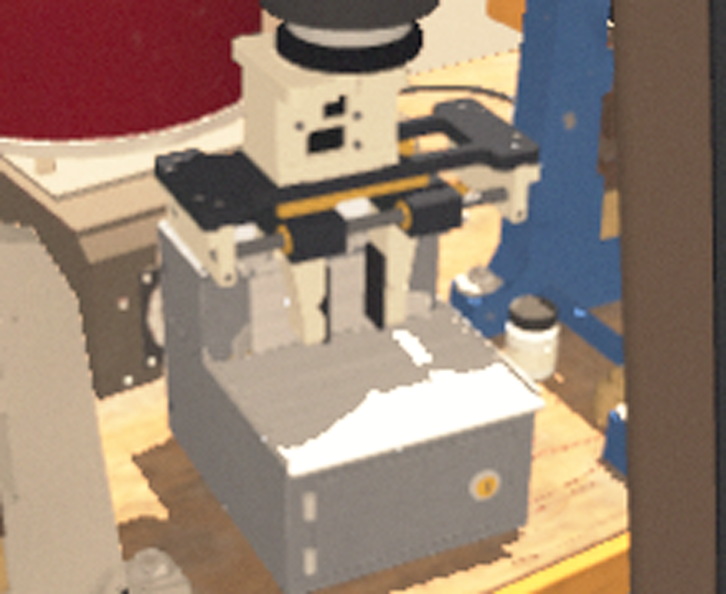

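View pics/w11.png

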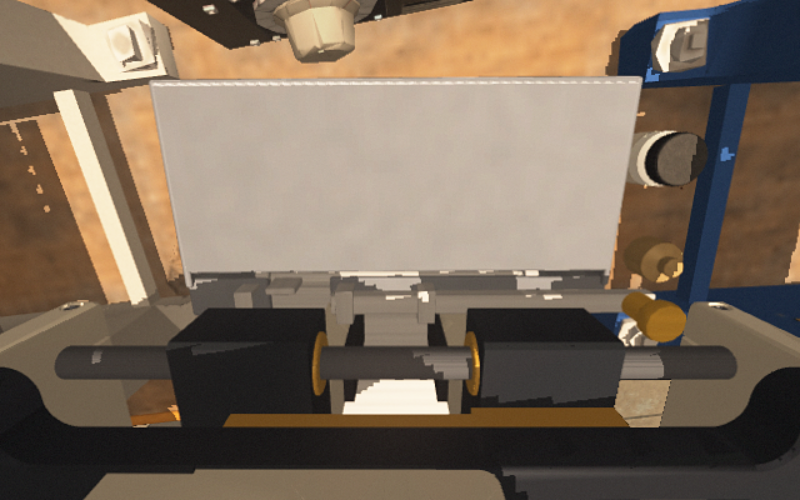

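Request:
step_arm(commands="-20 0 0 0 0 0;-25 0 0 0 0 0;-20 0 0 0 0 0;0 0 -40 0 0 0;0 0 -50 0 0 0;0 0 0 0 0 0.185;0 0 0 0 0 0.185;0 0 0 0 0 0.185")

```text
t: 17.45
eef_pos: [0.4131, -0.019, 0.2278]
ee_rot: [-3.141, -0.0, -0.7]
force: [-0.4, 0.0, 0.3]
width: 0.0299
```

Request:
step_arm(commands="0 0 0 0 0 0.185;0 0 0 0 0 0.185;0 0 0 0 0 0.185;0 0 0 0 0 0.185;0 0 0 0 0 0.185;0 0 0 0 0 0.09;0 0 0 0 0 0", jaw=0)

```text
t: 18.32
eef_pos: [0.4131, -0.019, 0.2276]
ee_rot: [-3.141, 0.0, -1.708]
force: [-0.6, -0.3, 0.2]
width: 0.0003
```

```bash
cd .;python3 gs.py -6.5 -106 230 -1.708; python3 - <<'E'
from h import *
t=grab_frame("scene"); c=t["frame"][100:280,200:420,::-1]; cv2.imwrite("pics/s12.png",cv2.resize(c,None,fx=3.3,fy=3.3,interpolation=2))
p=grab_frame("wrist"); save(p,"w12",1.25)
E
```

```text
t 18.32 safe TCP [-96.8   1.2 227.6] rot [-3.1415e+00  1.0000e-04 -1.7081e+00] F [-0.6 -0.3  0.2] w 0.0003
shift [107.2 -90.3  -2.4]
turn [-0.0001  0.0001 -0.0001]
```

View pics/s12.png

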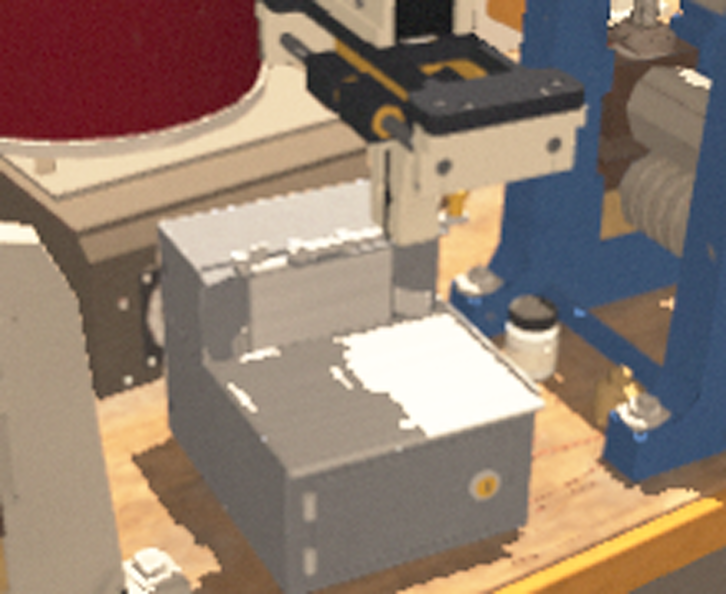

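View pics/w12.png

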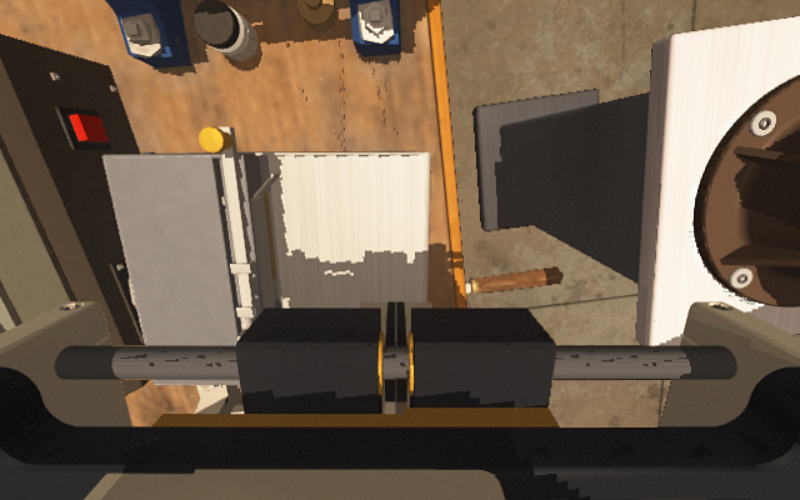

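```bash
python3 - <<'E'
from h import *
print(grab_frame("wrist")["tool_from_camera"])
E
```

```text
[[-4.74540239e-04 -9.57401951e-01 -2.88758167e-01  7.79960155e-02]
 [ 9.99999163e-01 -1.06744699e-04 -1.28946053e-03 -4.33085528e-04]
 [ 1.20370862e-03 -2.88758537e-01  9.57401200e-01 -1.33126998e-01]
 [ 0.00000000e+00  0.00000000e+00  0.00000000e+00  1.00000000e+00]]
```

Request:
step_arm(commands="13 -11.5 0 0 0 0;13 -11.5 0 0 0 0;13 -11.5 0 0 0 0;13 -11.5 0 0 0 0;13 -11.5 0 0 0 0;13 -11.5 0 0 0 0;13 -11 0 0 0 0;16 -10 0 0 0 0")

```text
t: 19.48
eef_pos: [0.4882, -0.1382, 0.2275]
ee_rot: [3.141, -0.0, -1.708]
force: [-0.3, -0.2, -0.1]
width: 0.0004
```

Request:
step_arm(commands="0 0 0 0 0 0;0 0 0 0 0 0")

```text
t: 19.73
eef_pos: [0.4875, -0.1374, 0.2274]
ee_rot: [3.141, 0.0, -1.709]
force: [-0.2, 0.7, 0.5]
width: 0.0004
```

```bash
cd .;python3 gs.py -6.5 -106 185 -1.708; python3 - <<'E'
from h import *
p=grab_frame("wrist"); save(p,"w13",1.25)
t=grab_frame("scene"); save(t,"s13",1.25)
E
```

```text
t 19.73 safe TCP [  -7.  -105.9  227.4] rot [ 3.1411  0.     -1.7092] F [-0.2  0.7  0.5] w 0.0004
shift [ 0.1 -0.5 42.4]
turn [ 0.0004  0.     -0.0012]
```

View pics/s13.png

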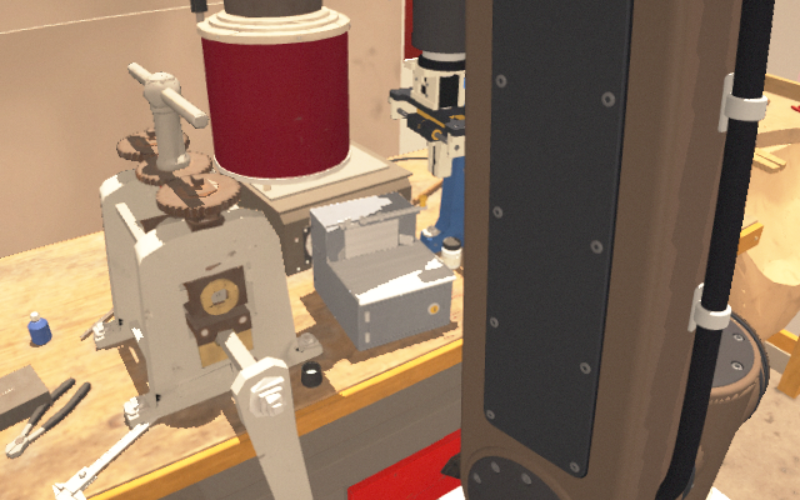

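Request:
step_arm(commands="0 0 20 0 0 0;0 0 15 0 0 0;0 0 7.5 0 0 0;-5 0 0 0 0 0;-5 0 0 0 0 0;-5 0 0 0 0 0;-5 0 0 0 0 0;0 0 0 0 0 0")

```text
t: 20.82
eef_pos: [0.4907, -0.1171, 0.1853]
ee_rot: [-3.141, 0.0, -1.708]
force: [-0.3, 0.8, 0.0]
width: 0.0003
```

Request:
step_arm(commands="-5 0 0 0 0 0;-5 0 0 0 0 0;-3 0 0 0 0 0;-2 0 0 0 0 0;-2 0 0 0 0 0;0 0 0 0 0 0")

```text
t: 21.58
eef_pos: [0.4928, -0.1006, 0.1851]
ee_rot: [-3.142, 0.0, -1.709]
force: [-0.5, -0.8, 0.4]
width: 0.0002
```

```bash
cd .;python3 gs.py -6.5 -66 185 -1.708; python3 - <<'E'
from h import *
t=grab_frame("scene"); c=t["frame"][100:280,200:420,::-1]; cv2.imwrite("pics/s14.png",cv2.resize(c,None,fx=3.3,fy=3.3,interpolation=2))
E
```

```text
t 21.57 safe TCP [ -6.7 -68.7 185.1] rot [-3.1416e+00  1.0000e-04 -1.7087e+00] F [-0.5 -0.8  0.4] w 0.0002
shift [-2.7 -0.2  0.1]
turn [-0.      0.0001 -0.0007]
```

View pics/s14.png

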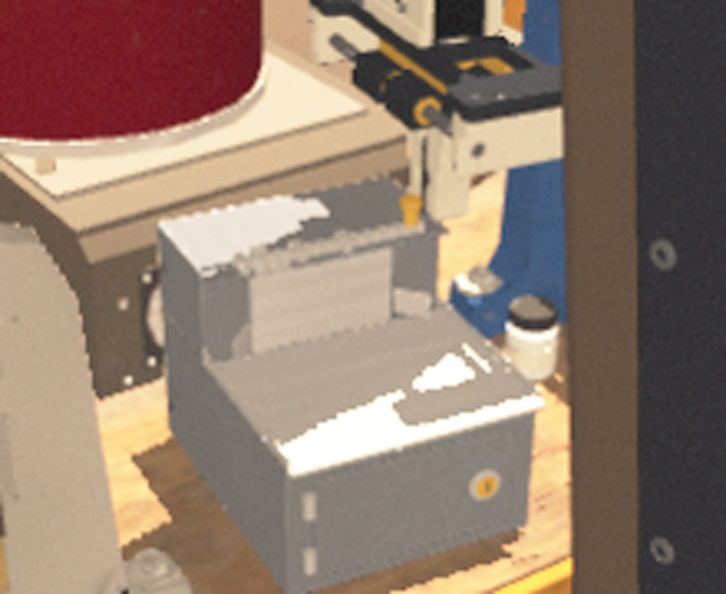

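Almost home; pushing on slowly until the stop is felt.

Request:
step_arm(commands="-1 0 0 0 0 0;-1 0 0 0 0 0;-1 0 0 0 0 0;0 0 0 0 0 0")

```text
t: 22.12
eef_pos: [0.4932, -0.0979, 0.1851]
ee_rot: [3.142, -0.0, -1.709]
force: [-0.0, -2.1, 1.2]
width: 0.0007
```

```bash
cd .;python3 gs.py -6.5 -66 185 -1.708
```

```text
t 22.12 safe TCP [ -6.7 -66.  185.1] rot [ 3.1415e+00 -3.0000e-04 -1.7087e+00] F [-0.  -2.1  1.2] w 0.0007
shift [ 0.  -0.2  0.1]
turn [ 0.0001 -0.0003 -0.0007]
```

Request:
step_arm(commands="-0.5 0 0 0 0 0;-0.5 0 0 0 0 0;0 0 0 0 0 0")

```text
t: 22.5
eef_pos: [0.4932, -0.0973, 0.1851]
ee_rot: [3.141, -0.001, -1.709]
force: [-0.4, -5.5, 0.6]
width: 0.0004
```

```bash
cd .;python3 gs.py -6.5 -66 185 -1.708
```

```text
t 22.5 safe TCP [ -6.8 -65.4 185.1] rot [ 3.1413e+00 -9.0000e-04 -1.7088e+00] F [-0.4 -5.5  0.6] w 0.0004
shift [ 0.6 -0.3  0.1]
turn [ 0.0003 -0.0009 -0.0008]
```

Request:
step_arm(commands="-0.7 0 0 0 0 0;-0.7 0 0 0 0 0;0 0 0 0 0 0")

```text
t: 22.88
eef_pos: [0.4931, -0.0969, 0.1852]
ee_rot: [3.141, -0.003, -1.709]
force: [-0.0, -11.0, 0.3]
width: 0.0007
```

Firmly at the stop (11 N, no further travel). Backing off and checking.

Request:
step_arm(commands="4 0 0 0 0 0;6 0 0 0 0 0;0 0 -20 0 0 0;0 0 -45 0 0 0;0 0 -50 0 0 0;0 0 -50 0 0 0;0 0 0 0 0 0")

```text
t: 23.75
eef_pos: [0.4939, -0.1053, 0.3543]
ee_rot: [-3.134, 0.002, -1.708]
force: [-0.5, 0.4, -1.3]
width: 0.0008
```

```bash
cd .;python3 gs.py; python3 - <<'E'
from gs import *
t=grab_frame("scene"); c=t["frame"][100:280,200:420,::-1]; cv2.imwrite("pics/s15.png",cv2.resize(c,None,fx=3.3,fy=3.3,interpolation=2))
r=[(n,[(x["pixel"],round(x["conf"],2)) for x in recognise(t,n)[:1]]) for n in ["brass_weight","loupe","flux_jar","bolt_knob","tin_center"]]; print(r)
st=get_state();p=grab_frame("wrist"); save(p,"w15",1.25)
print("knob home predicted",proj(p,W(v,(-6.5,-50,171)),st)*1.25,"scene",(proj(t,W(v,(-6.5,-50,171)))-[200,100])*3.3)
E
```

```text
t 23.75 safe TCP [ -5.  -73.2 354.3] rot [-3.1339e+00  1.8000e-03 -1.7083e+00] F [-0.5  0.4 -1.3] w 0.0008
[('brass_weight', [([384.9, 219.6], 0.58)]), ('loupe', [([246.9, 299.9], 0.59)]), ('flux_jar', [([361.6, 202.5], 0.89)]), ('bolt_knob', [([314.0, 169.2], 0.64)]), ('tin_center', [])]
knob home predicted [395.21992826 266.85260744] scene [410.18981612 197.444231  ]
```

View pics/s15.png

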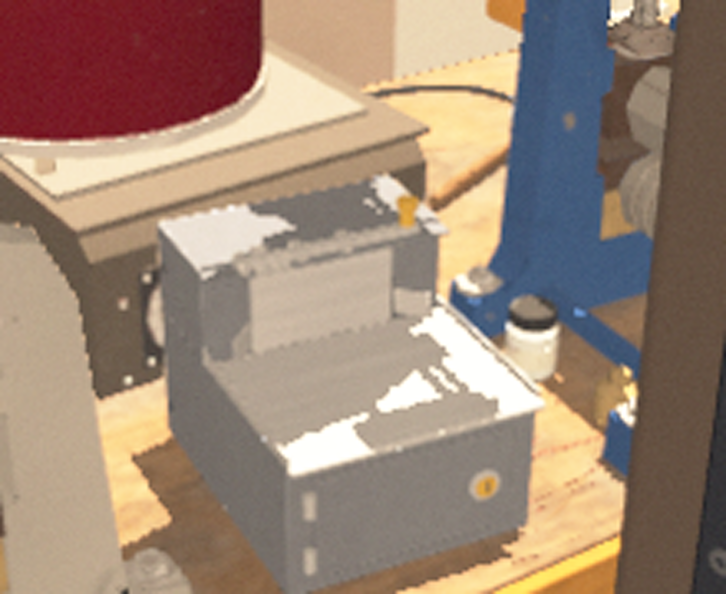

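View pics/w15.png

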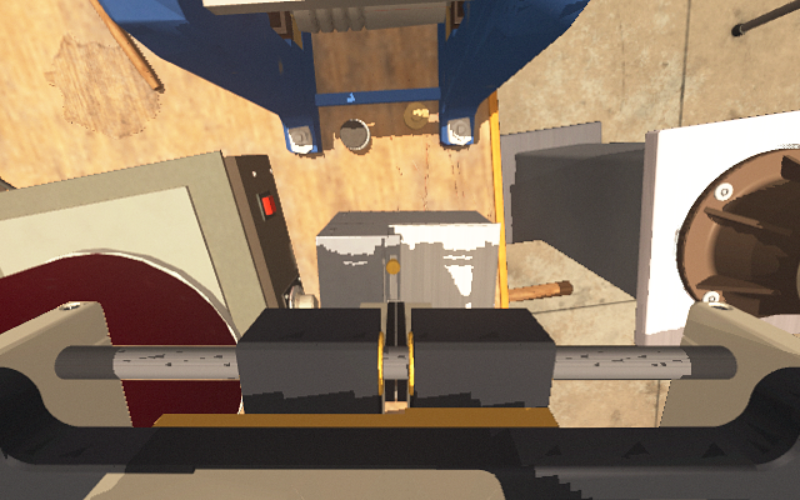

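Knob at (394, 267) in the wrist view against a predicted home of (395, 267). The flap hangs shut, the tray is empty and the bystanders stand where they did.

```bash
python3 -c "
from station import *
print(job_done())"
```

```text
the job is handed in; nothing more can be done
None
```

The tin is posted in the drop safe, the flap has swung shut behind it, and the bolt is pushed fully home. I handed the job in at about 24 s.

- **Bolt drawn:** I slid it back about 31 mm with the closed fingertips, which freed the flap.
- **Tin:** I nudged it sideways from its right to centre and straighten it. I then pushed it along the tray with two fingers until it tipped in under the flap. It was only pushed, never lifted.
- **Bolt home:** I drew the fingers back and pushed the bolt until it stopped. It held at 11 N with almost no further travel.

**Last checks:**
- The tray is empty, and the network no longer finds the tin in the scene view.
- The flap hangs closed.
- The knob sits within about 1 pixel of its predicted home position in the wrist view.
- The weight and jar are within 1 pixel of where they started, and the loupe within 2. That is inside the detector's scatter.
- The gripper is raised clear and touching nothing.

**Disagreements:** the network's pixels for the knob were several pixels off. I used my own fit of the safe's edges and the picture itself instead. I could not see inside the safe, so I take the drop from the empty tray and the shut flap.

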